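# Unstack the foam ornament onto its paint boards

## Task

The foam parts of an ornament are stacked in two piles on the green carry board. Take the piles apart from the top and stand each of the five parts on the grey paint board that shows its own shape and colour, centred on the painted outline and turned to match it. Keep every part upright all the way: none may be tipped over.

Things in the scene. Friction and masses are not known exactly. Their poses are not given: they have to be found in the camera images.
- plinth: Charcoal rectangular foam plinth, 126 (x) by 64 (y) by 36 high, about 60 g. Loose, light, rigid foam; origin at the centre of its underside, z up. x runs along its length. Starts flat on the fixed green carry board (140 by 250 by 8 thick) with one or two parts on top. (All sizes in mm.)
- cartouche: Blue foam cartouche, a long oval with straight sides and half-round ends, 126 (x) by 64 (y) by 36 high, about 55 g. Loose, light, rigid foam; origin at the centre of its underside, z up. x runs along its length. Starts flat on the green carry board beside the plinth, likewise with one or two parts on top.
- drum: Pink round foam drum, 56 in diameter, 36 high, about 30 g. Loose, light, rigid foam; origin at the centre of its underside, z up. Starts in the middle of the top of the plinth or of the cartouche.
- die: Mustard-yellow square foam block, 54 by 54 by 36 high, about 30 g, its x and y axes square to its sides. Loose, light, rigid foam; origin at the centre of its underside, z up. Starts in the middle of the top of the plinth or of the cartouche, whichever does not carry the drum.
- finial: Small white round foam finial, 38 in diameter and 46 high, straight-sided up to 32, domed above, about 18 g. Loose, light, rigid foam; origin at the centre of its underside, z up. Starts in the middle of the top of the drum or of the yellow block.
- plinth_board: Paint board of the plinth: fixed flat grey board, 150 (x) by 90 (y) by 8 thick, with a painted outline in its middle, a charcoal rectangle 130 by 68, its length along x. Origin at the centre of its underside, z up; the part stands on its top, 8 above the origin.
- cartouche_board: Paint board of the cartouche: fixed flat grey board, 150 (x) by 90 (y) by 8 thick, with a painted outline in its middle, a blue long oval 130 by 68, its length along x. Origin at the centre of its underside, z up; the part stands on its top, 8 above the origin.
- drum_board: Paint board of the drum: fixed flat grey board, 90 by 90 by 8 thick, with a painted outline in its middle, a pink disc 60 across. Origin at the centre of its underside, z up; the part stands on its top, 8 above the origin.
- die_board: Paint board of the yellow block: fixed flat grey board, 90 by 90 by 8 thick, with a painted outline in its middle, a mustard-yellow square of 58, square to the board's sides. Origin at the centre of its underside, z up; the part stands on its top, 8 above the origin.
- finial_board: Paint board of the finial: fixed flat grey board, 90 by 90 by 8 thick, with a painted outline in its middle, a white disc 42 across. Origin at the centre of its underside, z up; the part stands on its top, 8 above the origin.
There are look-alikes about, which are no part of the job. What is shaped like the drum but purple or turquoise is not meant.

How it is judged:
At the end, for the whole second after the job is handed in: Each part stands upright on its own board (underside within 3 mm of its top, tilt under 0.08 rad), centred within 12 mm; plinth and cartouche lie along their outline within 0.2 rad either way round, the yellow block square to its own within 0.2 rad; all released and at rest (horizontal distance between plinth and plinth_board below 0.012 m and z of plinth in the frame of plinth_board between 0.005 and 0.011 m and angle between each of plinth, cartouche, drum, die, finial's own z axis and vertical below 0.08 rad and linear speed of each of plinth, cartouche, drum, die, finial below 0.02 m/s and angular speed of each of plinth, cartouche, drum, die, finial below 0.2 rad/s and angle between the x axis of plinth and the x axis of plinth_board, either way round below 0.2 rad and horizontal distance between cartouche and cartouche_board below 0.012 m and z of cartouche in the frame of cartouche_board between 0.005 and 0.011 m and angle between the x axis of cartouche and the x axis of cartouche_board, either way round below 0.2 rad and horizontal distance between drum and drum_board below 0.012 m and z of drum in the frame of drum_board between 0.005 and 0.011 m and horizontal distance between die and die_board below 0.012 m and z of die in the frame of die_board between 0.005 and 0.011 m and (angle between the x axis of die and the x axis of die_board, either way round below 0.2 rad or angle between the x axis of die and the y axis of die_board, either way round below 0.2 rad) and horizontal distance between finial and finial_board below 0.012 m and z of finial in the frame of finial_board between 0.005 and 0.011 m).
It fails at once if a foam part is tipped over (more than 0.6 rad from upright) (angle between any of plinth, cartouche, drum, die, finial's own z axis and vertical above 0.6 rad).
It also fails if it takes over 133 s, if anything falls off the work surface, if the arm or the gripper's body presses on something with over 40 N, if the wrist force passes 120 N, or if a joint passes its speed limit or range.

## Robot

A 6-joint arm with a two-finger parallel gripper is mounted at the origin on the work surface. World frame = base frame: x ahead of the robot, y to its left, z up, the work surface at z = 0. Lengths are in m, angles in rad, forces in N, time in s.
With the tool pointing down it reaches from about 0.3 to 0.825 m from the base axis. Payload 5.4 kg.
Tool frame: the origin (TCP) lies at the very end of the fingers, on their centre line; the grasp point (between the pads) lies 19 mm behind it; z points along the fingers, x is the direction in which the jaws open and shut, and the axes are right-handed (so a half turn about z gives the same grasp; the last joint's range is limited). The gripper opens to 92 mm and grips with 3 to 60 N. Pads are 20 mm wide; open, the fingers measure 128 mm over their backs; the gripper's body (75 mm by 189 mm) begins 69 mm behind the grasp point.
Start: joints at [-1.501, 0.158, 1.597, -0, 1.386, -0.21], TCP at [0.159, -0.553, 0.215] pointing down, gripper open.
Joint ranges: [-2.91, 2.91], [-0.94, 2.29], [0.18, 2.7], [-1.29, 4.43], [0.17, 2.64], [-3, 3]. Speed limits (rad/s): [2.57, 2.57, 3.14, 3.14, 3.14, 3.14].

## Interface

Orientations are given as a rotation vector (axis times angle).
In Python, from workcell import bot gives the robot as it stands. Calls block until the motion is done:
- bot.goto(position, orientation): joint-space move of the TCP to a pose.
- bot.line_to(position, rot=None, max_speed=0.15): straight line of the TCP; rot=None keeps the orientation; max_speed is the mean speed in m/s.
- bot.set_joints(angles): joint-space move.
- bot.set_gripper(opening, newtons=None): opening from 0.0 (shut) to 1.0 (fully open); newtons is the grip in N (None keeps the last); returns when the fingers have stopped.
- bot.hold(seconds).
- bot.inverse_kinematics(position, orientation): joint angles nearest the present ones, or None.
- bot.read_camera(name): name is "scene" or "top"; returns a dict with "pixels" (420x560x3 uint8, blue, green, red), "fx", "fy", "cx", "cy" (pixels), "k1" (the pictures are not rectified: a ray, as slopes to the right and down, at radius r is drawn at 1 + k1 r^2 times it, then the intrinsics apply), "R" (3x3) and "t" (3): a world point X has camera coordinates R X + t. Camera axes: x right, y down, z forward; pixel columns grow to the right and rows downward; lengths in m; the calibration is good to about 2 mm. A picture is of the moment at which its call begins. There is no depth.
A pose or a line that the arm cannot do raises bot.MotionError and nothing moves.
- bot.job_done(): hands the job in, once; it reports no verdict.
Readings, each from a call of its own:
- bot.current_clock(): time.
- bot.current_joints(): joint angles.
- bot.current_joint_vel(): joint speeds.
- bot.current_effort(): joint torques, N m.
- bot.current_ee_pos(): TCP position.
- bot.current_tool_rot(): TCP orientation.
- bot.current_contact_force(): force on the tool from outside, world axes, zero at the start.
- bot.current_ft_torque(): the same for the moment, N m.
- bot.current_opening(): opening from 0.0 (shut) to 1.0 (fully open).
Only numpy, scipy, OpenCV 4.12 (cv2) and the standard library are available. Lean on these libraries where they do the work, as an engineer would, in place of code of your own. Each camera call takes 0.05 s, during which the arm holds its last target.

## Working session

There is one attempt and no reset: what is moved stays moved. The work goes in short steps, each a Python script; the robot and the scene stay as the last script left them, time stands still between calls to the robot, and variables do not carry over. Pictures are saved under pics/ and viewed, and the job is handed in when it is done.

```bash
ls; mkdir -p pics
python3 - <<'E'
from workcell import bot
import cv2
for n in("scene","top"):
    c=bot.read_camera(n); cv2.imwrite(f"pics/{n}0.png",c["pixels"])
    print(n,{k:c[k] for k in c if k!="pixels"})
print(bot.current_clock(),bot.current_tool_rot(),bot.current_ee_pos())
E
```

```text
pics
scene {'fx': 439.5038004812018, 'fy': 439.5038004812018, 'cx': 282.833181458273, 'cy': 209.4769844950634, 'k1': 0.011996822116539508, 'R': array([[-0.17893108,  0.98383411, -0.00735653],
       [ 0.83014248,  0.14695739, -0.53783547],
       [-0.52805978, -0.10234245, -0.84301773]]), 't': array([ 0.0737355 , -0.3657545 ,  1.20041759])}
top {'fx': 397.65369965051644, 'fy': 397.65369965051644, 'cx': 277.6991615298376, 'cy': 205.804513925808, 'k1': -0.07686292657887538, 'R': array([[ 0.02211688, -0.99957214, -0.01914093],
       [-0.98537279, -0.01855886, -0.16939901],
       [ 0.1689713 ,  0.02260753, -0.98536166]]), 't': array([0.01461711, 0.510161  , 0.87746514])}
0.1 [-2.50848965e+00  1.88927529e+00  1.76838515e-03] [ 0.15871849 -0.5520808   0.21374666]
```

View pics/scene0.png

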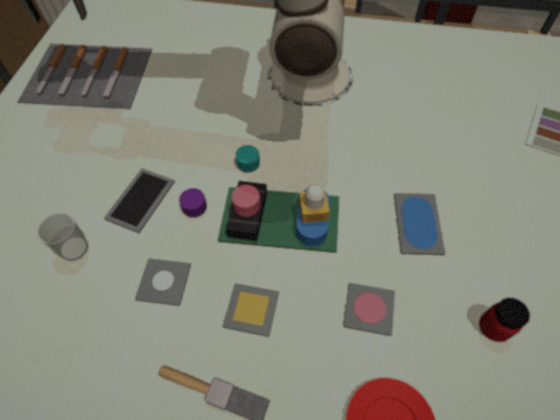

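View pics/top0.png

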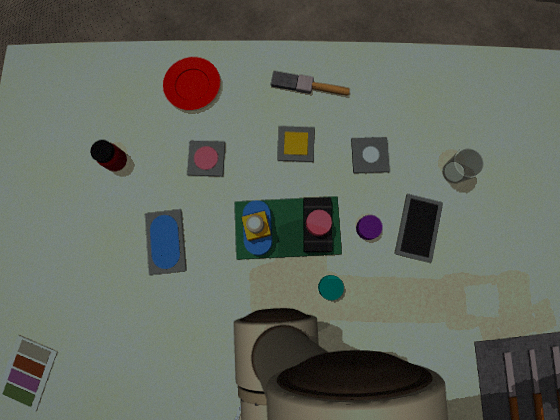

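Top view: the finial (255,224) is on the yellow block, which is on the cartouche. The drum (319,222) is on the plinth. Boards are at drum (206,158), die (296,144), finial (370,155), cartouche (165,242) and plinth (418,228). Next I'll measure them.

```bash
cat > h.py <<'E'
from workcell import bot
import cv2, numpy as np
from scipy.spatial.transform import Rotation as Ro
def world(c,uv,z):
    K=np.array([[c["fx"],0,c["cx"]],[0,c["fy"],c["cy"]],[0,0,1]])
    p=cv2.undistortPoints(np.array(uv,float).reshape(-1,1,2),K,np.array([c["k1"],0,0,0,0.]))[:,0]
    d=np.c_[p,np.ones(len(p))]@c["R"]; o=-c["R"].T@c["t"]
    return (o+d*((z-o[2])/d[:,2])[:,None])[:,:2]
def pix(c,X):
    K=np.array([[c["fx"],0,c["cx"]],[0,c["fy"],c["cy"]],[0,0,1]])
    return cv2.projectPoints(np.array(X,float).reshape(-1,1,3),cv2.Rodrigues(c["R"])[0],c["t"],K,np.array([c["k1"],0,0,0,0.]))[0][:,0]
def fit(c,mask,z):
    """largest blob in mask -> world centre / minAreaRect on plane z"""
    cs,_=cv2.findContours(mask.astype(np.uint8),cv2.RETR_EXTERNAL,cv2.CHAIN_APPROX_NONE)
    k=max(cs,key=cv2.contourArea)[:,0]
    w=world(c,k,z)
    r=cv2.minAreaRect((w*1000).astype(np.float32))
    return r
E
python3 - <<'E'
from h import *
for n,(x0,y0,x1,y1) in dict(top=(130,120,450,280),scene=(90,140,460,340)).items():
    c=bot.read_camera(n); np.savez(f"{n}0.npz",**c)
    im=c["pixels"][y0:y1,x0:x1]; s=800/(x1-x0)
    im=cv2.resize(im,None,fx=s,fy=s,interpolation=cv2.INTER_CUBIC)
    im=np.clip(im.astype(float)*1.5,0,255).astype(np.uint8)
    cv2.imwrite(f"pics/{n}_crop.png",im)
E
```

```text
(no output)
```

View pics/top_crop.png

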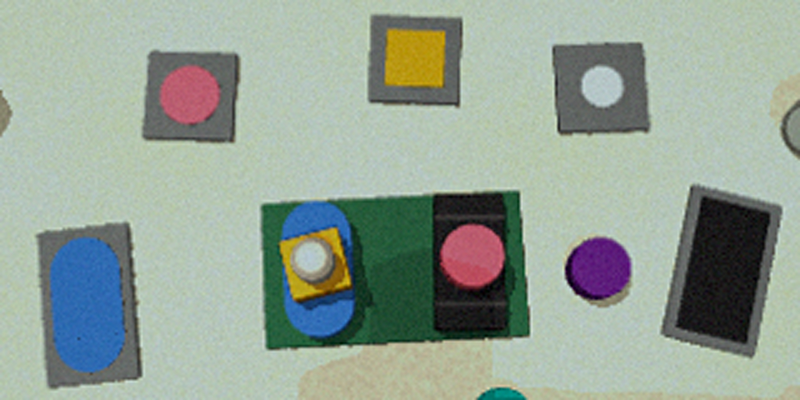

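View pics/scene_crop.png

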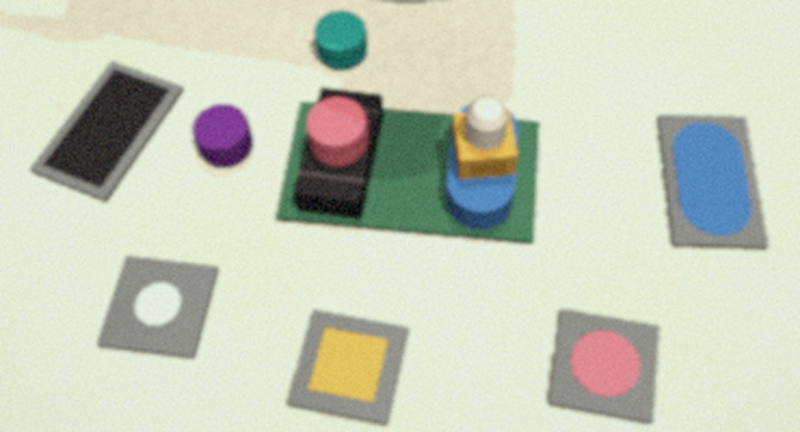

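```bash
cat >> h.py <<'E'
def hsvmask(c,name):
    h=cv2.cvtColor(cv2.GaussianBlur(c["pixels"],(3,3),0),cv2.COLOR_BGR2HSV).astype(int);H,S,V=h[...,0],h[...,1],h[...,2]
    return {"blue":(abs(H-107)<14)&(S>120)&(V>60),"pink":((H>165)|(H<5))&(S>80)&(V>90),"yellow":(abs(H-23)<7)&(S>140)&(V>90),
      "white":(S<60)&(V>105),"dark":(V<40)}[name]
def roi(m,b):
    o=np.zeros_like(m);x0,y0,x1,y1=b;o[y0:y1,x0:x1]=m[y0:y1,x0:x1];return o
E
python3 - <<'E'
from h import *
for n in("top","scene"):
    c=dict(np.load(f"{n}0.npz")); print(n,"cam",-c["R"].T@c["t"])
    R=dict(top=dict(cb=("blue",(140,205,190,278),.008),db=("pink",(185,138,228,180),.008),yb=("yellow",(278,126,318,163),.008),
       fb=("white",(356,142,386,170),.008),pb=("dark",(395,190,445,265),.008),
       drum=("pink",(300,200,335,240),.080),die=("yellow",(235,205,275,245),.080),cart=("blue",(235,195,280,260),.044),plin=("dark",(300,195,336,255),.044)),
     scene=dict(cb=("blue",(392,190,445,255),.008),db=("pink",(343,283,396,335),.008),yb=("yellow",(222,285,280,335),.008),
       fb=("white",(148,265,178,297),.008),pb=("dark",(105,168,175,235),.008),drum=("pink",(225,180,265,220),.08),))[n]
    for k,(m,b,z) in R.items():
        r=fit(c,roi(hsvmask(c,m),b),z); print(k,np.round(r[0],1),np.round(r[1],1),round(r[2],1))
E
```

```text
top cam [0.35410906 0.00424154 0.95132107]
cb [424.5 296.1] [129.1  68. ] 7.8
db [634.7 208.2] [56.9 56.5] 47.7
yb [674.7 -14.8] [57.1 57.2] 0.9
fb [ 648.7 -200. ] [37.1 38.7] 88.9
pb [ 470.2 -313.8] [ 68.6 130.2] 77.0
drum [470.2 -66.6] [51.3 50.8] 0.6
die [456.3  83.8] [51.1 27.2] 16.9
cart [421.5  75.4] [71.6 48.1] 74.7
plin [465.2 -70.6] [129.7  73.3] 0.7
scene cam [0.95071418 0.1040605  0.8158    ]
cb [424.5 296.8] [122.4  63.7] 8.0
db [633.3 208. ] [56.7 55.9] 70.7
yb [674.3 -14.2] [52.2 53.2] 89.4
fb [ 649.9 -198.7] [44.7 45.9] 10.1
pb [ 470.6 -312.9] [ 61.7 123.7] 76.8
drum [479.9 -63.9] [72.7 55. ] 10.0
```

```bash
cat >> h.py <<'E'
def outl(kind,L=.126,W=.064):
    t=np.linspace(0,2*np.pi,49)
    if kind=="rect": return np.array([[L,W],[-L,W],[-L,-W],[L,-W],[L,W]])/2
    if kind=="oval":
        a=np.linspace(-np.pi/2,np.pi/2,20);r=W/2;d=L/2-r
        p=np.c_[d+r*np.cos(a),r*np.sin(a)];return np.vstack([p,-p,p[:1]])
    return L/2*np.c_[np.cos(t),np.sin(t)]
SH=dict(plinth=("rect",.126,.064),cartouche=("oval",.126,.064),drum=("c",.056,.056),die=("rect",.054,.054),finial=("c",.038,.038))
HT=dict(plinth=.036,cartouche=.036,drum=.036,die=.036,finial=.032)
def overlay(c,poses,box,fn,zoom):
    x0,y0,x1,y1=box
    im=cv2.resize(c["pixels"][y0:y1,x0:x1],None,fx=zoom,fy=zoom,interpolation=cv2.INTER_CUBIC)
    im=np.clip(im*1.6,0,255).astype(np.uint8)
    for n,(x,y,a,z) in poses.items():
        o=outl(*SH[n]);a=np.radians(a);R=np.array([[np.cos(a),-np.sin(a)],[np.sin(a),np.cos(a)]])
        p=o@R.T+[x,y]
        for zz,col in((z,(255,255,0)),(z+HT[n],(255,0,255))):
            q=pix(c,np.c_[p,np.full(len(p),zz)])
            q=(q-[x0,y0]+.5)*zoom-.5
            cv2.polylines(im,[np.round(q*8).astype(int)],False,col,1,cv2.LINE_AA,3)
    cv2.imwrite(fn,im)
E
cat > poses.py <<'E'
P=dict(plinth=(.470,-.068,0.,.008),drum=(.470,-.067,0,.044),cartouche=(.462,.080,-2.,.008),die=(.462,.080,11.,.044),finial=(.462,.080,0,.080))
E
python3 - <<'E'
from h import *; from poses import P
T=dict(np.load("top0.npz"));S=dict(np.load("scene0.npz"))
overlay(T,P,(230,190,345,265),"pics/ovt1.png",6.9)
overlay(S,P,(215,175,345,255),"pics/ovs1.png",6.1)
E
```

```text
(no output)
```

View pics/ovt1.png

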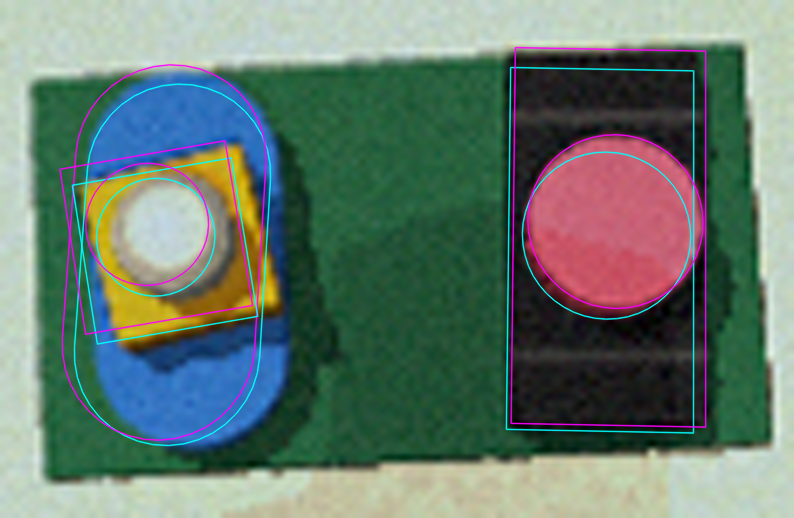

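View pics/ovs1.png

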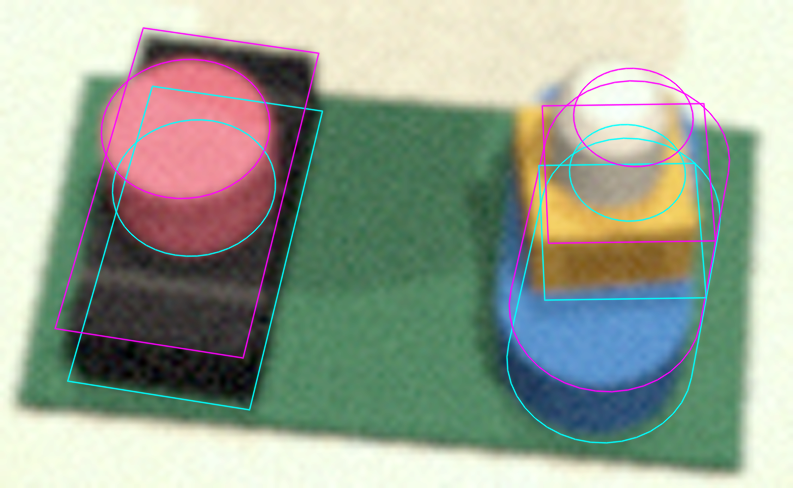

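```bash
cat > poses.py <<'E'
P=dict(plinth=(.4685,-.066,0.,.008),drum=(.470,-.0665,0,.044),cartouche=(.461,.0728,2.6,.008),die=(.4605,.0733,16.,.044),finial=(.4605,.0733,0,.080))
E
python3 - <<'E'
from h import *; from poses import P
T=dict(np.load("top0.npz"));S=dict(np.load("scene0.npz"))
overlay(T,P,(230,190,345,265),"pics/ovt2.png",6.9)
overlay(S,P,(215,175,345,255),"pics/ovs2.png",6.1)
E
```

```text
(no output)
```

View pics/ovt2.png

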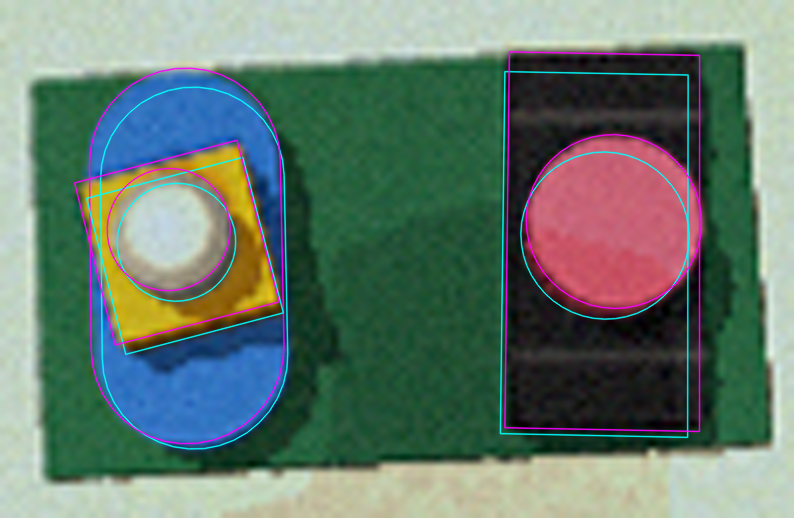

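View pics/ovs2.png

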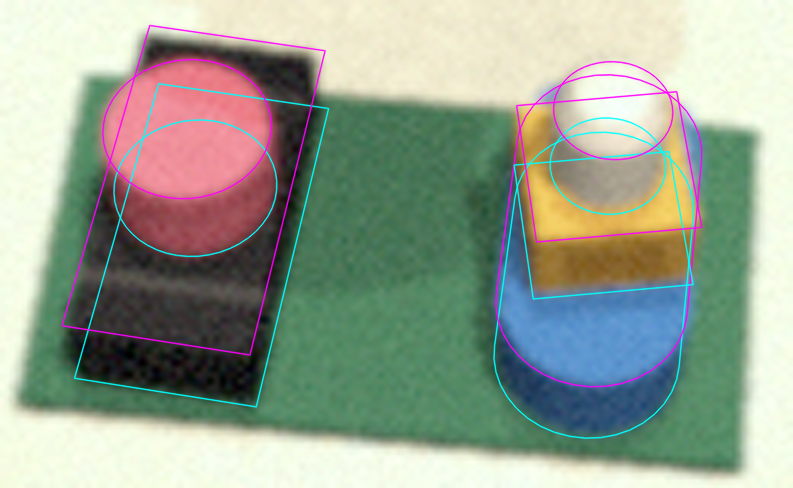

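```bash
cat >> h.py <<'E'
def rot(deg):
    p=np.radians(deg);c,s=np.cos(p),np.sin(p)
    return Ro.from_matrix(np.array([[c,s,0],[s,-c,0],[0,0,-1]])).as_rotvec()
def best(p,deg):
    """equivalent jaw angle keeping joint 6 small"""
    o=[]
    for d in(deg,deg+180):
        q=bot.inverse_kinematics(list(p),list(rot(d)))
        if q is not None:o.append((abs(q[5]),d,q))
    return min(o,key=lambda t:t[0])[1:]
# part: (pick x,y, yaw, under z), board x,y,yaw ; jaw angle offset from part yaw ; open width
TG=dict(finial=(.6492,-.1994),drum=(.634,.2082),die=(.6745,-.0145),cartouche=(.4245,.2964),plinth=(.4704,-.3134))
TY=dict(finial=0,drum=0,die=.6,cartouche=7.9,plinth=-13.0)
JW=dict(finial=0,drum=0,die=0,cartouche=90,plinth=90)
OP=dict(finial=.66,drum=.84,die=.84,cartouche=.88,plinth=.87)
def pick(n,P,dz=.006,N=10,hi=.20):
    x,y,a,z=P[n]
    d,q=best((x,y,hi),a+JW[n])
    bot.goto([x,y,hi],list(rot(d)))
    bot.set_gripper(OP[n])
    bot.line_to([x,y,z+dz],max_speed=.12)
    print(n,"down F",np.round(bot.current_contact_force(),2),"tcp",np.round(bot.current_ee_pos(),4))
    bot.set_gripper(0,N)
    print(" width mm",bot.current_opening()*92,"F",np.round(bot.current_contact_force(),2),bot.current_clock())
    bot.line_to([x,y,max(hi,z+.12)],max_speed=.12)
    print(" lifted width",bot.current_opening()*92,"F",np.round(bot.current_contact_force(),2))
    return d
def place(n,d,a,dz=.006,hi=.20,off=(0,0),gap=.001):
    x,y=TG[n][0]+off[0],TG[n][1]+off[1]; e=d+TY[n]-a
    bot.goto([x,y,hi],list(rot(e)))
    bot.line_to([x,y,.05+dz],max_speed=.15)
    bot.line_to([x,y,.008+dz+gap],max_speed=.05)
    print(" placed F",np.round(bot.current_contact_force(),2),np.round(bot.current_ee_pos(),4))
    bot.set_gripper(OP[n])
    bot.line_to([x,y,hi],max_speed=.2)
    print(" done",bot.current_clock())
E
cat > poses.py <<'E'
P=dict(plinth=(.469,-.067,0.,.008),drum=(.470,-.0665,0,.044),cartouche=(.461,.073,2.6,.008),die=(.4605,.0733,15.,.044),finial=(.4605,.0733,0,.080))
E
python3 - <<'E'
from h import *; from poses import P
for n in P:
    x,y,a,z=P[n]
    for p in((x,y,.2),(x,y,z+.006)):
        print(n,[round(v,2) for v in best(p,a+JW[n])[1]],best(p,a+JW[n])[0])
    for h in(.2,.014):
        r=[bot.inverse_kinematics([*TG[n],h],list(rot(best((x,y,.2),a+JW[n])[0]+TY[n]-a)))]
        print("  ",np.round(r[0],2) if r[0] is not None else None)
E
```

```text
plinth [np.float64(-0.4), np.float64(-0.1), np.float64(1.89), np.float64(0.0), np.float64(1.35), np.float64(1.17)] 270.0
plinth [np.float64(-0.4), np.float64(0.17), np.float64(2.03), np.float64(0.0), np.float64(0.95), np.float64(1.17)] 270.0
   [-0.8   0.14  1.64 -0.    1.36  1.  ]
   [-0.8   0.38  1.77 -0.    1.    1.  ]
drum [np.float64(-0.4), np.float64(-0.1), np.float64(1.89), np.float64(-0.0), np.float64(1.35), np.float64(-0.4)] 0
drum [np.float64(-0.4), np.float64(0.1), np.float64(2.01), np.float64(-0.0), np.float64(1.03), np.float64(-0.4)] 0
   [ 0.14  0.4   1.33 -0.    1.41  0.14]
   [ 0.14  0.6   1.45 -0.    1.09  0.14]
cartouche [np.float64(-0.1), np.float64(-0.12), np.float64(1.91), np.float64(0.0), np.float64(1.35), np.float64(1.42)] 272.6
cartouche [np.float64(-0.1), np.float64(0.15), np.float64(2.04), np.float64(0.0), np.float64(0.94), np.float64(1.42)] 272.6
   [0.38 0.02 1.77 0.   1.35 1.81]
   [0.38 0.27 1.9  0.   0.97 1.81]
die [np.float64(-0.1), np.float64(-0.12), np.float64(1.91), np.float64(-0.0), np.float64(1.35), np.float64(-0.36)] 15.0
die [np.float64(-0.1), np.float64(0.08), np.float64(2.03), np.float64(-0.0), np.float64(1.02), np.float64(-0.36)] 15.0
   [-0.2   0.42  1.3  -0.    1.42 -0.21]
   [-0.2   0.61  1.42 -0.    1.1  -0.21]
finial [np.float64(-0.1), np.float64(-0.12), np.float64(1.91), np.float64(-0.0), np.float64(1.35), np.float64(-0.1)] 0
finial [np.float64(-0.1), np.float64(0.02), np.float64(2.01), np.float64(-0.0), np.float64(1.11), np.float64(-0.1)] 0
   [-0.48  0.44  1.29 -0.    1.42 -0.48]
   [-0.48  0.62  1.41 -0.    1.11 -0.48]
```

Run:
```python
from h import *; from poses import P
d=pick("finial",P,N=8)
c=bot.read_camera("scene");cv2.imwrite("pics/s1.png",c["pixels"])
c=bot.read_camera("top");cv2.imwrite("pics/t1.png",c["pixels"])
```

```text
finial down F [-0.48  0.04 -0.14] tcp [0.4612 0.0732 0.0868]
 width mm 37.959288160091404 F [-0.43 -0.45  2.74] 4.8583
 lifted width 37.594486453972415 F [ 0.04 -0.52 -0.25]
```

View pics/s1.png

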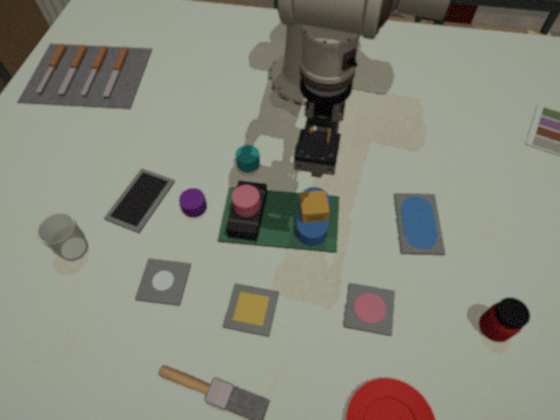

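The finial is gripped (37.6 mm wide) and hidden behind the near finger. The block (315,207) stayed on the cartouche. I'll place the finial.

Run:
```python
from h import *; from poses import P
place("finial",0,0)
d=pick("drum",P,N=8)
c=bot.read_camera("scene");cv2.imwrite("pics/s2.png",c["pixels"])
```

```text
placed F [ 0.05 -0.01  0.06] [ 0.6494 -0.1995  0.0151]
 done 10.9833
drum down F [-0.56  0.46  0.32] tcp [ 0.4707 -0.0667  0.0508]
 width mm 55.98512009901544 F [-0.45  0.59  2.98] 14.1583
 lifted width 56.04398775775202 F [-0.06 -0.65  0.13]
```

View pics/s2.png

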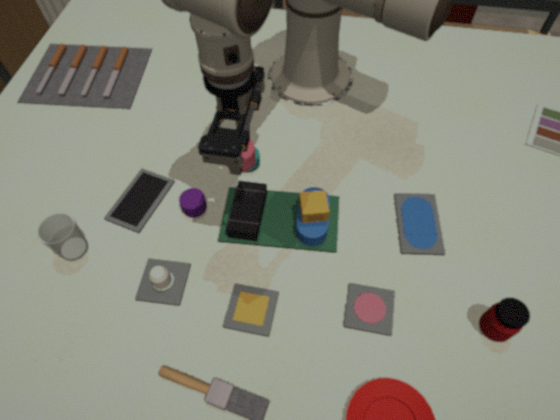

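The finial stands on its board (160,276), and the drum is in the gripper (250,155). Next I'll place the drum and pick the block.

Run:
```python
from h import *; from poses import P
place("drum",0,0)
d=pick("die",P,N=8); print(d)
c=bot.read_camera("scene");cv2.imwrite("pics/s3.png",c["pixels"])
```

```text
placed F [-1.15 -0.76  0.24] [0.6343 0.2082 0.0152]
 done 20.475
die down F [-0.16 -0.26 -0.12] tcp [0.4612 0.0732 0.0507]
 width mm 54.006545595037196 F [ 0.4  -0.27  1.72] 23.4417
 lifted width 53.944444853764274 F [ 1.04  0.58 -0.36]
15.0
```

View pics/s3.png

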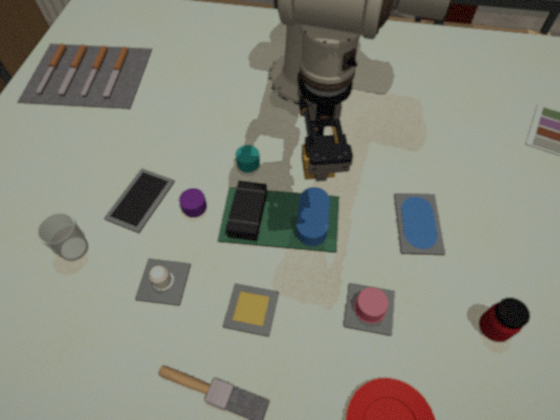

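The drum is on its board (371,304) and the block is held. I'll place the block, park the arm over its board side, and re-measure the bare plinth and cartouche.

Run:
```python
from h import *; from poses import P
place("die",15.,15.)
bot.goto([.30,-.42,.25],list(rot(0)))
for n in("top","scene"):
    c=bot.read_camera(n); np.savez(f"{n}4.npz",**c)
T=dict(np.load("top4.npz"));S=dict(np.load("scene4.npz"))
cv2.imwrite("pics/t4.png",T["pixels"])
Q={k:P[k] for k in("plinth","cartouche")}
overlay(T,Q,(230,190,345,265),"pics/ovt4.png",6.9)
overlay(S,Q,(215,175,345,255),"pics/ovs4.png",6.1)
D=dict(finial=(*TG["finial"],0,.008),drum=(*TG["drum"],0,.008),die=(*TG["die"],TY["die"],.008))
overlay(T,D,(180,120,400,190),"pics/bt4.png",3.6)
overlay(S,D,(130,250,410,340),"pics/bs4.png",2.85)
for f in("bt4","bs4"):pass
a,b=[cv2.imread(f"pics/{f}.png") for f in("bt4","bs4")]
w=max(a.shape[1],b.shape[1]);v=np.vstack([cv2.copyMakeBorder(i,0,0,0,w-i.shape[1],0) for i in(a,b)]);cv2.imwrite("pics/b4.png",v)
a,b=[cv2.imread(f"pics/{f}.png") for f in("ovt4","ovs4")]
```

```text
placed F [0.16 0.49 0.27] [ 0.6748 -0.0146  0.0153]
 done 29.4833
```

View pics/ovt4.png

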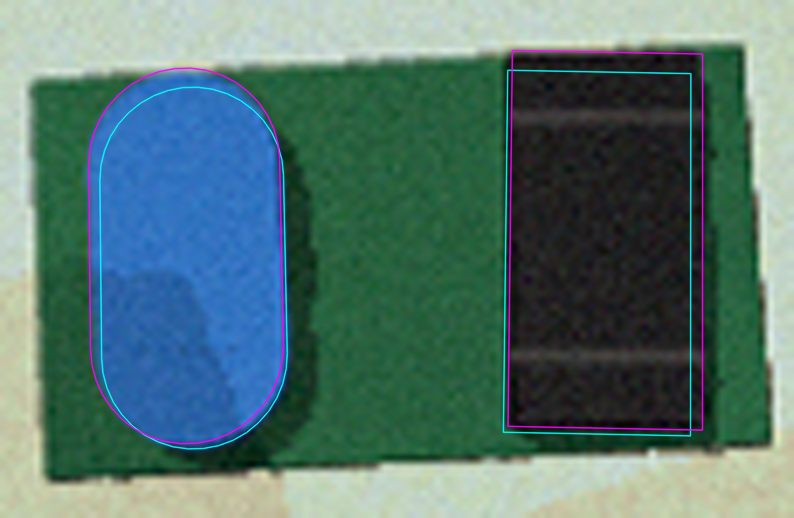

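View pics/ovs4.png

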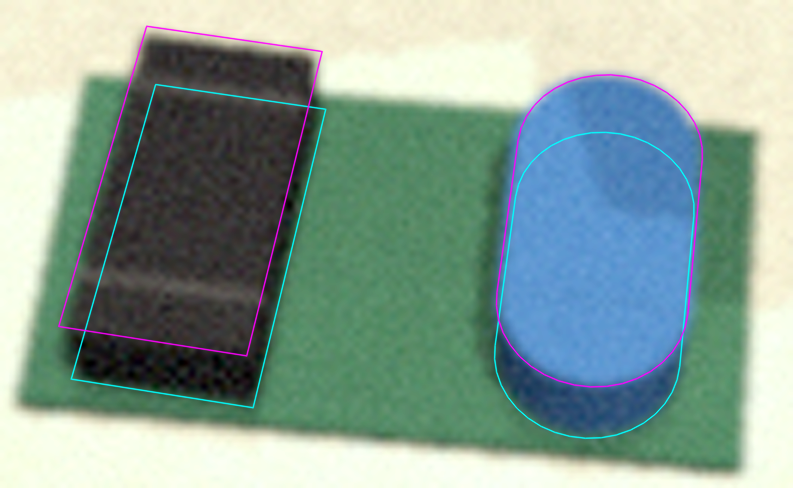

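View pics/b4.png

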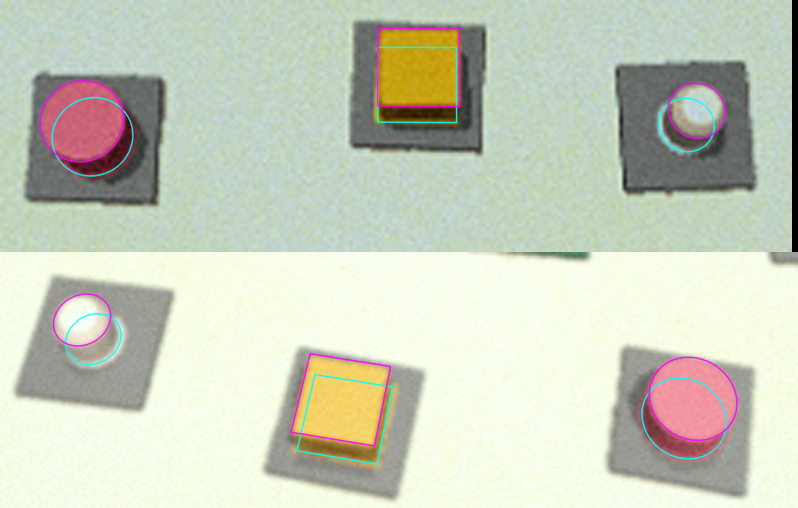

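All three placed parts match their target overlays within about 1–2 mm. Plinth and cartouche overlays also fit. Moving those two.

Run:
```python
from h import *; from poses import P
d=pick("plinth",P,N=12)
c=bot.read_camera("scene");cv2.imwrite("pics/s5.png",c["pixels"])
place("plinth",d,0.)
d=pick("cartouche",P,N=12)
c=bot.read_camera("scene");cv2.imwrite("pics/s6.png",c["pixels"])
place("cartouche",d,2.6)
bot.goto([.35,0.0,.35],list(rot(0)))
for n in("top","scene"):
    c=bot.read_camera(n); np.savez(f"{n}7.npz",**c); cv2.imwrite(f"pics/{n}7.png",c["pixels"])
T=dict(np.load("top7.npz"));S=dict(np.load("scene7.npz"))
D={k:(*TG[k],TY[k],.008) for k in TG}
overlay(T,D,(130,120,460,285),"pics/bt7.png",2.4)
overlay(S,D,(95,150,460,345),"pics/bs7.png",2.15)
```

```text
plinth down F [0.6  1.38 0.29] tcp [ 0.4696 -0.0672  0.0147]
 width mm 64.29915217822493 F [-0.2   0.07  2.27] 35.9333
 lifted width 64.2605782627911 F [ 0.72  0.01 -1.  ]
 placed F [ 0.39 -0.94 -0.66] [ 0.4706 -0.3136  0.0151]
 done 42.2333
cartouche down F [-1.01  0.03 -0.51] tcp [0.4617 0.073  0.0147]
 width mm 64.5011500087798 F [-0.78 -0.08  1.7 ] 45.9833
 lifted width 64.35798086445436 F [ 0.64  0.13 -1.45]
 placed F [ 0.36 -0.19 -0.68] [0.4247 0.2965 0.0151]
 done 52.2333
```

View pics/bt7.png

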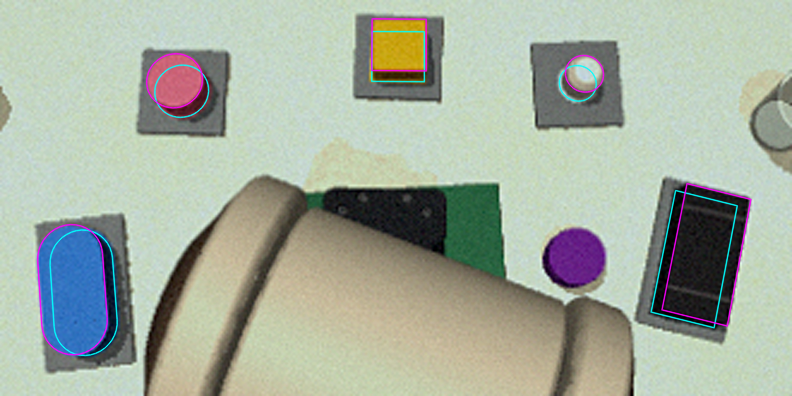

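View pics/bs7.png

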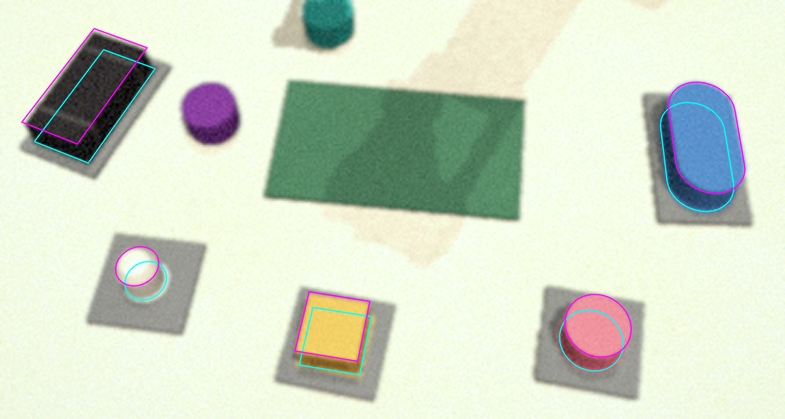

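Both cameras show all five parts upright on their boards and matching the target outlines. The carry board is empty and the gripper is clear, so I'm handing it in.

Run:
```python
from workcell import bot
bot.hold(.5); bot.job_done(); print(bot.current_clock())
```

```text
the job is handed in; nothing more can be done
the job is handed in; nothing more can be done
```

All five parts are standing on their own paint boards, and I handed the job in about 55 s into the 133 s allowed. I moved the finial first, then the drum, the yellow block, the plinth and the cartouche. Each was picked once and needed no second try.

In the last pictures from both cameras:
- **Position:** every part was upright and matched its target overlay, by eye within about 2–3 mm and a degree or two.
- **Clear of the arm:** the gripper was open and well away, and the carry board was empty.
- **Forces:** the force readings I took during picking and placing stayed at about 3 N or less.

The one disagreement was small. When I located the plinth on the carry board, the two cameras differed by a few mm (up to about 4), so I split the difference, which is well inside the 12 mm allowed. No check failed, but the hand-in gives no verdict, so I can't confirm the scored result.

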